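# Stand the blue trimming tool in the jar, leaning on its blue side

### The job

Lift the blue-handled trimming tool out of the wooden stand and lower it, foot first, to the bottom of the stoneware jar, so that it is left leaning against the blue-glazed side of the rim, its loop end out over the blue lug. Set it down in the jar rather than dropping it in, do not shove or tip the jar, and leave the red tool in its hole and the unfired pots undisturbed.

Things in the scene. Friction and masses are not known exactly. Their poses are not given: they have to be found in the camera images.
- blue_tool: Potter's tool, a rod 14 mm thick, 190 mm long, 40 g: blue handle (150 mm), brass ferrule 13 mm thick (15 mm), flat steel wire loop on top (25 x 15 mm). Stands loop up in a hole of a fixed wooden stand (70 x 200 x 55 mm high; hole 16 mm wide, 40 mm deep), its foot 15 mm above the table, leaning up to 3 degrees. Origin: centre of the foot; z towards the loop. Grip the upper handle.
- blue_tool_head (a point): The loop end of the blue tool, on its axis 190 mm from the foot.
- jar: Pale stoneware jar, upright, loose, 0.7 kg, 105 mm high, 90 mm across; wall 6 mm, mouth 78 mm inside (70 at the floor), inner floor 8 mm above its underside. Origin: centre of the underside, z up. Its x axis points to the blue side, which faces away from the robot or sideways: 70 degrees of the rim glazed blue, and a blue lug (26 mm wide, 10 thick, 3 mm below the rim) reaching 67 mm from the axis.
- red_tool: A bystander: the same trimming tool with a red handle, standing in the stand's other hole, 120 mm from the blue one. Origin: centre of its foot; z along the tool.
- greenware: A bystander: a dome of small dark unfired pots, about 112 mm high, on a round white plaster bat 170 mm across, 0.9 kg, loose. Origin: centre of the bat's underside.
Things that resemble listed ones, but are neither listed nor needed, are in the scene too. There is more than one size of the jar; the job needs the largest.

How it is judged:
By the outcome, as a careful person would: the job done as asked, in the order asked, and still so for the second after the job is handed in, with the robot touching nothing.
It also fails if it takes over 48 s, if anything falls off the work surface, if the arm or the gripper's body presses on something with over 40 N, if the wrist force passes 120 N, or if a joint passes its speed limit or range.

### The arm

A 7-joint arm with a two-finger parallel gripper is mounted at the origin on the work surface. World frame = base frame: x ahead of the robot, y to its left, z up, the work surface at z = 0. Lengths are in m, angles in rad, forces in N, time in s.
With the tool pointing down it reaches from about 0.425 to 0.925 m from the base axis. Payload 6.8 kg.
Tool frame: the origin (TCP) lies on the centre line of the jaws, within the pads' length; the fingertips stand 14 mm ahead of it and the grasp point (between the pads) lies 5 mm behind it (r.tips_ahead is the distance from the TCP to the fingertips, in m); z points along the fingers, y is the line along which they close (so a half turn about z gives the same grasp; the last joint's range is limited). The gripper opens to 85 mm and grips with 20 to 120 N. Pads are 22 mm wide; open, the fingers measure 114 mm over their backs; the gripper's body (76 mm by 85 mm) begins 54 mm behind the grasp point. The pads swing forward as they close: fully open they stand 13 mm farther back than shut.
Start: joints at [-1.413, 0.477, 0.022, 1.555, -0.011, 1.109, -0.083], TCP at [0.177, 0.651, 0.245] pointing down, gripper open.
Joint ranges: [-2.96, 2.96], [-0.34, 2.1], [-1.41, 1.46], [0.24, 2.44], [-1.37, 4.51], [0.17, 1.92], [-2.96, 2.96]. Speed limits (rad/s): [2.39, 2.39, 3.14, 3.14, 3.14, 3.14, 3.14].

### API

Orientations are given as a rotation vector (axis times angle).
In Python, from bench import r, eyes gives the robot as it stands.
- The arm moves only by the tool step_arm, never from a script. Its argument "rows" is a list of rows, each a list of 6 numbers: the shift along the world's x, y, z in units of 60 cm (1.0 is 60 cm), then the turn, a rotation vector about the world's x, y, z in units of pi rad (1.0 is pi rad). In form: [[x, y, z, rx, ry, rz], ...]. A call has 1 to 5 rows; each row is the pose to reach, as a shift and turn from the pose commanded when the call began, turning the shorter way round; what a row does not reach only later rows make up. A row lasts 1/12 s, in which the tool goes at most 41.7 mm and 7.16 degrees, less where a joint would pass 70% of its speed; a pose out of reach is approached as far as the arm can. A call with a number of a shift or a turn outside -1 to 1 is refused whole. A call with a gripper value outside its range is refused whole. "jaw" is the closure, from 0 (fully open) to 1 (shut), set as the call begins (left out, the last holds). The fingers move at their own pace and stop on an object; "squeeze" is the grip in N (left out, the last holds). Time passes only in rows, so rows that repeat a pose let the fingers close. It gives the time, the measured TCP pose, the force, the opening and the grip force at its end, in the units of the state.
- r.get_obs(): the state, without advancing time (a new reading comes with each control period).
- eyes.grab_frame(name): name is "scene" or "top" or "wrist"; returns the picture (400x640x3 uint8, red, green, blue); there is no depth.
- eyes.camera_info(name): a dict with "mtx" (3x3 intrinsics, pixels), "extrinsics" (4x4, takes a point from camera to world coordinates); the wrist camera has in their place "tool_from_camera" (4x4, takes a point from camera to tool coordinates, whose origin is the TCP and whose axes are the flange's). Camera axes: x right, y down, z forward; pixel columns grow to the right and rows downward; lengths in m; the calibration is good to about 2 mm. The wrist camera is an equidistant fisheye: a pixel r from the principal point sees the ray r / f radians off the axis. A picture is of the moment at which its call begins: read the wrist's pose just before it. camera_info takes no time and is no camera call.
- r.hand_in(): hands the job in; it is judged then, once.
The state is a dict: "clock": time; "joints": joint angles; "qvel": joint speeds; "tau": joint torques, N m; "tcp_pos": TCP position; "orientation": TCP orientation; "contact_force": force on the tool from outside, world axes, zero at the start; "moment": the same for the moment, N m; "grip_width": finger opening in m; "gripper_force": force on a finger pad.
Only numpy, scipy, OpenCV 4.12 (cv2) and the standard library are available. Lean on these libraries where they do the work, as an engineer would, in place of code of your own. Each camera call takes 0.05 s, during which the arm holds its last target. There are 200 camera calls.

## Working session

There is one attempt and no reset: what is moved stays moved. The work goes in short steps, Python scripts to look and compute and a tool call to move; the robot and the scene stay as the last step left them, time stands still between calls to the robot, and variables do not carry over. Pictures are saved under pics/ and viewed, at most 10 in all, crops included, and the job is handed in when it is done.

Besides the shell and the picture viewer there is one more tool, called after "Call:" by a JSON object that holds its "op" and its "data". step_arm: Moves the arm, as the interface text tells. Shifts and turns lie within -1 to 1; 1 stands for 60 cm of shift or pi rad of turn. Its arguments: {"type":"object","properties":{"rows":{"type":"array"},"jaw":{"type":"number"},"squeeze":{"type":"number"}},"required":["rows"]}

```bash
mkdir -p pics; python3 - <<'E'
from bench import r,eyes
import cv2,numpy as np
o=r.get_obs(); print(o)
for n in ("scene","top"):
    im=eyes.grab_frame(n); cv2.imwrite(f"pics/{n}0.png",im[:,:,::-1]); i=eyes.camera_info(n); print(n,np.round(i["mtx"],1).tolist(),np.round(i["extrinsics"],4).tolist())
print(eyes.camera_info("wrist"))
E
```

```text
{'clock': 0.0, 'joints': array([-1.41311108,  0.47782292,  0.0223417 ,  1.55647057, -0.011494  ,
        1.1093047 , -0.08312206]), 'qvel': array([-0.00069919,  0.00086648,  0.00026449,  0.0002423 , -0.00103423,
       -0.00140389, -0.00045215]), 'tau': array([ 3.79850690e-04, -5.96452904e+01,  1.60761449e+00, -2.81203204e+01,
        1.23296547e-02,  9.27670626e-03, -1.42971876e-05]), 'tcp_pos': array([0.17716458, 0.65073466, 0.24430237]), 'orientation': array([-4.16252554e-01, -3.11378985e+00,  2.94434073e-03]), 'contact_force': array([-0.06537082,  1.16704082, -0.79604441]), 'moment': array([ 0.03453625, -0.01818571, -0.02692988]), 'gripper_force': 0.0, 'grip_width': 0.08566058116449267}
scene [[445.3, 0.0, 310.9], [0.0, 445.3, 195.5], [0.0, 0.0, 1.0]] [[0.1474, 0.7977, -0.5848, 1.1615], [0.9891, -0.1156, 0.0917, -0.1504], [0.0055, -0.5919, -0.806, 1.0218], [0.0, 0.0, 0.0, 1.0]]
top [[386.1, 0.0, 320.0], [0.0, 386.1, 195.7], [0.0, 0.0, 1.0]] [[0.0031, -0.9952, 0.0975, 0.4269], [-0.9999, -0.0042, -0.0104, -0.0325], [0.0108, -0.0975, -0.9952, 1.0416], [0.0, 0.0, 0.0, 1.0]]
{'mtx': array([[309.70691629,   0.        , 320.48127908],
       [  0.        , 309.70691629, 195.26417703],
       [  0.        ,   0.        ,   1.        ]]), 'tool_from_camera': array([[ 3.86994833e-04, -9.55096472e-01, -2.96294752e-01,
         7.53135974e-02],
       [ 9.99999793e-01,  2.17571391e-04,  6.04779816e-04,
        -4.74620164e-04],
       [-5.13157807e-04, -2.96294925e-01,  9.55096359e-01,
        -1.28777791e-01],
       [ 0.00000000e+00,  0.00000000e+00,  0.00000000e+00,
         1.00000000e+00]])}
```

View pics/scene0.png

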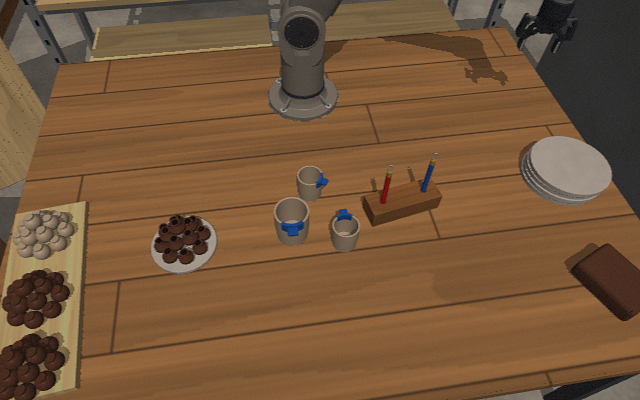

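View pics/top0.png

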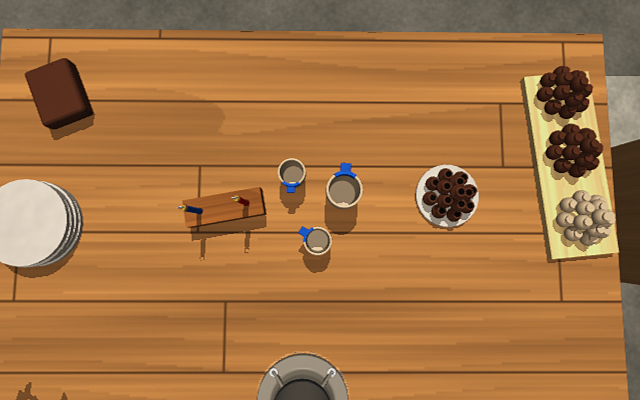

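Blue-ish candidates: the blue tool at top (190,209) / scene (430,172), and the red tool at top (240,200). For the jar: large at top (344,190) / scene (292,222), and two smaller ones at top (291,172) and (317,240). My choice is the blue tool and the large jar at (344,190), whose lug faces away. I'll check both in a close crop.

```bash
cat > h.py <<'E'
import cv2,numpy as np
from bench import r,eyes
from scipy.spatial.transform import Rotation as R
def ray(n,px):
    i=eyes.camera_info(n);K=i["mtx"];T=i["extrinsics"]
    px=np.atleast_2d(px).astype(float)
    d=np.c_[(px[:,0]-K[0,2])/K[0,0],(px[:,1]-K[1,2])/K[1,1],np.ones(len(px))]@T[:3,:3].T
    return T[:3,3],d
def onz(n,px,z):
    c,d=ray(n,px); return c+d*((z-c[2])/d[:,2])[:,None]
def wonz(o,px,z):
    i=eyes.camera_info("wrist");K=i["mtx"];T=i["tool_from_camera"]
    px=np.atleast_2d(px).astype(float)
    u=(px-K[:2,2])/K[0,0];a=np.linalg.norm(u,axis=1)
    d=np.c_[u*(np.sin(a)/np.maximum(a,1e-9))[:,None],np.cos(a)]
    Rw=R.from_rotvec(o["orientation"]).as_matrix()
    d=d@T[:3,:3].T@Rw.T;c=o["tcp_pos"]+Rw@T[:3,3]
    return c+d*((z-c[2])/d[:,2])[:,None]
def blue(im):
    h=cv2.cvtColor(im,cv2.COLOR_RGB2HSV)
    return cv2.inRange(h,(100,120,40),(130,255,255))
def pale(im):
    h=cv2.cvtColor(im,cv2.COLOR_RGB2HSV)
    return cv2.inRange(h,(0,0,120),(40,75,255))
def comps(m,amin=15):
    n,l,s,c=cv2.connectedComponentsWithStats(m)
    return [(s[k],c[k],np.argwhere(l==k)[:,::-1]) for k in range(1,n) if s[k][4]>=amin]
E
python3 - <<'E'
from h import *
S=cv2.imread("pics/scene0.png")[:,:,::-1];T=cv2.imread("pics/top0.png")[:,:,::-1]
for n,im in (("top",T),("scene",S)):
    for s,c,p in comps(blue(im)): print(n,s.tolist(),c.round(1),onz(n,c,.1).round(3))
a=cv2.resize(T[150:260,170:370],(800,440//1*1),interpolation=cv2.INTER_CUBIC)[:300]
b=cv2.resize(S[145:255,260:460],None,fx=4,fy=4,interpolation=cv2.INTER_CUBIC)[:300]
cv2.imwrite("pics/crop.png",np.vstack([a,b])[:,:,::-1])
E
```

```text
top [334, 163, 22, 16, 175] [345.1 170.4] [[ 0.582 -0.104  0.1  ]]
top [283, 181, 17, 12, 103] [290.9 186.4] [[0.542 0.029 0.1  ]]
top [187, 206, 15, 8, 76] [194.1 209.7] [[0.484 0.264 0.1  ]]
top [298, 227, 16, 15, 99] [304.8 232.4] [[ 0.43  -0.006  0.1  ]]
scene [421, 165, 13, 27, 123] [426.9 177.9] [[0.48  0.267 0.1  ]]
scene [315, 173, 13, 15, 87] [321.3 181. ] [[ 0.45  -0.012  0.1  ]]
scene [336, 209, 16, 12, 114] [343.8 214.8] [[0.563 0.027 0.1  ]]
scene [281, 221, 23, 15, 216] [292.1 227.8] [[ 0.583 -0.105  0.1  ]]
```

View pics/crop.png

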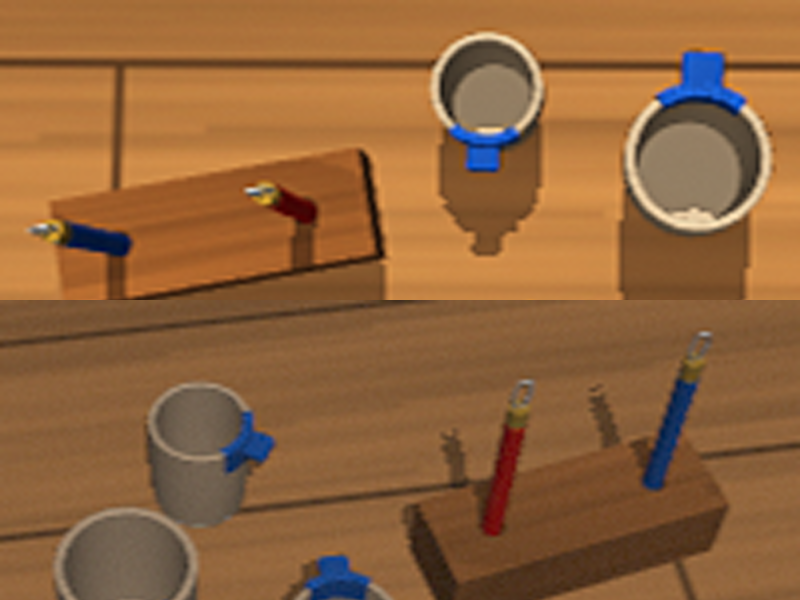

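The crop confirms the choice: blue tool at the stand's left hole (top entry about (200,210)), and the large jar mouth at top (344,190) with its lug pointing away in +x. Next I compute the positions.

```bash
python3 - <<'E'
from h import *
S=cv2.imread("pics/scene0.png")[:,:,::-1];T=cv2.imread("pics/top0.png")[:,:,::-1]
print("handle entry",onz("top",[200,210.5],.055).round(4),onz("scene",[423.7,191],.055).round(4))
print("handle top",onz("top",[187.5,208.3],.165).round(4),onz("scene",[432.5,164.5],.165).round(4))
# rim: pale+blue comp near (344,190), outer contour cast to z=.105 -> circle
m=pale(T)|blue(T)
for n,e in (("top",[[326.2,190],[362.8,190],[344.5,208.6]]),):
    q=onz(n,e,.105)[:,:2]; A=np.c_[2*q,np.ones(3)]; s=np.linalg.solve(A,(q**2).sum(1)); print("jar",s[:2],np.sqrt(s[2]+s[:2]@s[:2]))
for n,p in (("top",[345.7,164.5]),("scene",[292.3,232])): print("lug tip",onz(n,p,.1).round(4))
print("greenware",onz("top",[447,196],.02)); print("red",onz("top",[170+310/4,150+212/4],.055)); print("small jars",onz("top",[[291.5,172],[318,240]],.08))
sc=onz("top",[[170+50/4,150+200/4],[170+362/4,150+150/4]],.055); print("stand edge",sc,np.degrees(np.arctan2(*(sc[1]-sc[0])[[1,0]])))
print(R.from_rotvec(r.get_obs()["orientation"]).as_matrix().round(3))
E
```

```text
handle entry [[0.4843 0.2631 0.055 ]] [[0.489  0.2653 0.055 ]]
handle top [[0.4828 0.2586 0.165 ]] [[0.4879 0.2647 0.165 ]]
jar [ 0.53210822 -0.10202186] 0.04474454322203264
lug tip [[ 0.5969 -0.1055  0.1   ]]
lug tip [[ 0.5947 -0.1063  0.1   ]]
greenware [[ 0.52756107 -0.38194745  0.02      ]]
red [[0.50399077 0.14269038 0.055     ]]
small jars [[ 0.58068908  0.0294471   0.08      ]
 [ 0.41090143 -0.03783963  0.08      ]]
stand edge [[0.51102092 0.30861179 0.055     ]
 [0.54405335 0.11021572 0.055     ]] -80.54711483321071
[[-0.965  0.263 -0.   ]
 [ 0.263  0.965 -0.002]
 [-0.    -0.002 -1.   ]]
```

```bash
cat >> h.py <<'E'
def want(p,tilt,yaw=0,o=None):
    """row numbers from current pose to TCP p, fingers pointing forward by tilt deg, closing line at y turned by yaw deg"""
    o=o or r.get_obs()
    b=R.from_euler("z",yaw,degrees=True)*R.from_euler("y",-tilt,degrees=True)*R.from_matrix([[-1,0,0],[0,1,0],[0,0,-1]])
    d=(b*R.from_rotvec(o["orientation"]).inv()).as_rotvec()/np.pi
    return np.r_[(np.array(p)-o["tcp_pos"])/.6,d].round(4).tolist()
E
python3 -c "
from h import *
print(r.tips_ahead,want([.42,.264,.27],32))"
```

```text
0.014 [0.4047, -0.6447, 0.0426, -0.0231, -0.1767, 0.0825]
```

Call:
{"op": "step_arm", "data": {"rows": [[0.05, -0.04, 0.04, -0.005, -0.035, 0.016], [0.09, -0.1, 0.043, -0.01, -0.07, 0.033], [0.13, -0.15, 0.043, -0.014, -0.105, 0.05], [0.17, -0.2, 0.043, -0.018, -0.14, 0.066], [0.21, -0.25, 0.043, -0.023, -0.177, 0.082]], "jaw": 0}}

```text
clock: 0.52
tcp_pos: [0.3043, 0.5002, 0.2718]
orientation: [-0.001, 2.58, 0.005]
contact_force: [0.7, -1.2, -0.2]
grip_width: 0.0852
gripper_force: 0.0
```

```bash
python3 -c "
from h import *
o=r.get_obs();print(o['joints'].round(2),o['tcp_pos'].round(3),want([.42,.264,.27],32))"
```

```text
[-1.56  0.24  0.17  1.96  0.65  0.95 -0.22] [0.304 0.5   0.272] [0.1928, -0.3937, -0.003, -0.0011, 0.0009, -0.0005]
```

Call:
{"op": "step_arm", "data": {"rows": [[0.03, -0.06, 0, 0, 0, 0], [0.06, -0.12, 0, 0, 0, 0], [0.09, -0.18, 0, 0, 0, 0], [0.12, -0.24, 0, 0, 0, 0], [0.15, -0.3, 0, 0, 0, 0]]}}

```text
clock: 0.93
tcp_pos: [0.3936, 0.3193, 0.2708]
orientation: [0.002, 2.585, 0.003]
contact_force: [1.2, 0.6, 0.2]
grip_width: 0.0851
gripper_force: 0.0
```

Call:
{"op": "step_arm", "data": {"rows": [[0.03, -0.06, 0, 0, 0, 0], [0.043, -0.094, 0, 0, 0, 0], [0.043, -0.094, 0, 0, 0, 0]]}}

```text
clock: 1.18
tcp_pos: [0.4203, 0.2586, 0.2703]
orientation: [0.013, 2.586, -0.002]
contact_force: [-0.7, 0.3, -0.4]
grip_width: 0.0854
gripper_force: 0.0
```

```bash
python3 - <<'E'
from h import *
o=r.get_obs();print(o['joints'].round(2),o['tcp_pos'].round(4),o['orientation'].round(3))
w=eyes.grab_frame("wrist");cv2.imwrite("pics/w1.png",w[:,:,::-1])
for s,c,p in comps(blue(w)):
    (x,y),(a,b),t=cv2.minAreaRect(p.astype(np.float32)); print(s.tolist(),c.round(1),wonz(o,c,.11).round(4))
E
```

```text
[-1.32 -0.05  0.35  2.28  0.75  0.72  0.06] [0.4203 0.2586 0.2703] [ 1.300e-02  2.586e+00 -2.000e-03]
[82, 83, 23, 37, 476] [ 92.6 102.5] [[0.4087 0.0293 0.11  ]]
[320, 111, 16, 79, 1010] [326.7 151. ] [[0.4875 0.2639 0.11  ]]
[138, 164, 31, 20, 413] [152.4 173.7] [[0.5134 0.063  0.11  ]]
[69, 188, 29, 25, 408] [ 83.1 200.6] [[ 0.5616 -0.0889  0.11  ]]
```

View pics/w1.png

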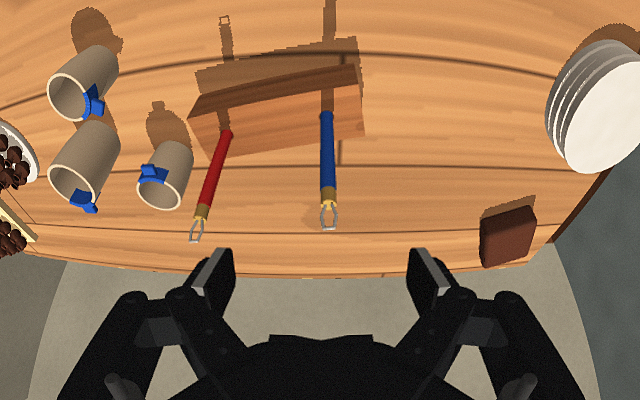

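The wrist view shows the blue tool between the open jaws (handle x≈327, rows 111–190), with the red tool well to the left at (215,165). I'll approach along the fingers.

Call:
{"op": "step_arm", "data": {"rows": [[0.03, 0.009, -0.05, 0, 0, 0], [0.058, 0.009, -0.097, 0, 0, 0], [0.086, 0.009, -0.145, 0, 0, 0], [0.115, 0.009, -0.194, 0, 0, 0], [0.115, 0.009, -0.194, 0, 0, 0]]}}

```text
clock: 1.65
tcp_pos: [0.4878, 0.2695, 0.1486]
orientation: [-0.002, 2.589, -0.01]
contact_force: [0.0, 0.2, 0.6]
grip_width: 0.0855
gripper_force: 0.0
```

```bash
python3 - <<'E'
from h import *
o=r.get_obs();print(o['joints'].round(2),o['tcp_pos'].round(4),o['orientation'].round(3),want([.4895,.264,.154],32))
w=eyes.grab_frame("wrist");cv2.imwrite("pics/w2.png",w[:,:,::-1])
for s,c,p in comps(blue(w)): print(s.tolist(),c.round(1))
E
```

```text
[-1.24  0.31  0.46  2.29  0.96  0.33 -0.13] [0.4878 0.2695 0.1486] [-2.000e-03  2.589e+00 -1.000e-02] [0.0029, -0.0092, 0.009, 0.0023, -0.002, 0.0002]
[0, 105, 8, 34, 166] [  2.7 125.4]
[294, 127, 30, 167, 4020] [310.9 214.9]
[64, 200, 37, 27, 681] [ 81.1 211.8]
[1, 222, 33, 30, 418] [ 15.7 238. ]
```

View pics/w2.png

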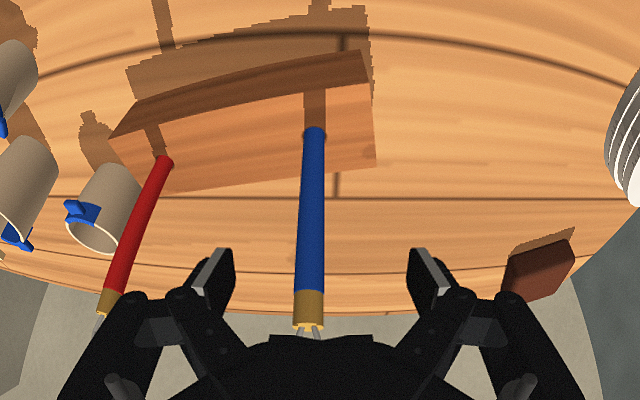

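The rod stands between the pads, slightly left of centre (x≈310), and the ferrule sits at the pads' back. I correct a little and close.

Call:
{"op": "step_arm", "data": {"rows": [[0.003, -0.009, 0.008, 0, 0, 0], [0.003, -0.009, 0.008, 0, 0, 0], [0.003, -0.009, 0.008, 0, 0, 0]]}}

```text
clock: 1.95
tcp_pos: [0.4897, 0.2662, 0.161]
orientation: [0.003, 2.584, 0.007]
contact_force: [0.2, 0.1, -0.4]
grip_width: 0.0856
gripper_force: 0.0
```

Call:
{"op": "step_arm", "data": {"rows": [[0, 0, 0, 0, 0, 0], [0, 0, 0, 0, 0, 0], [0, 0, 0, 0, 0, 0], [0, 0, 0, 0, 0, 0], [0, 0, 0, 0, 0, 0]], "jaw": 1, "squeeze": 30}}

```text
clock: 2.37
tcp_pos: [0.4898, 0.2651, 0.1597]
orientation: [0.003, 2.585, 0.003]
contact_force: [-0.6, -0.9, -0.7]
grip_width: 0.0257
gripper_force: 0.0
```

Call:
{"op": "step_arm", "data": {"rows": [[0, 0, 0, 0, 0, 0], [0, 0, 0, 0, 0, 0], [0, 0, 0, 0, 0, 0], [0, 0, 0, 0, 0, 0], [0, 0, 0, 0, 0, 0]]}}

```text
clock: 2.78
tcp_pos: [0.4901, 0.2648, 0.1596]
orientation: [0.003, 2.585, 0.003]
contact_force: [-0.4, 0.1, 3.2]
grip_width: 0.0126
gripper_force: 29.2
```

The width reads 12.6 mm, so the pads are on the ferrule. I'll regrip 7 mm lower.

Call:
{"op": "step_arm", "data": {"rows": [[0, 0, 0, 0, 0, 0], [0, 0, 0, 0, 0, 0], [0, 0, 0, 0, 0, 0], [0, 0, -0.012, 0, 0, 0], [0, 0, -0.012, 0, 0, 0]], "jaw": 0.5}}

```text
clock: 3.2
tcp_pos: [0.4894, 0.2647, 0.1515]
orientation: [0.002, 2.586, 0.002]
contact_force: [-0.1, 0.3, -0.7]
grip_width: 0.0429
gripper_force: 0.0
```

Call:
{"op": "step_arm", "data": {"rows": [[0, 0, 0, 0, 0, 0], [0, 0, 0, 0, 0, 0], [0, 0, 0, 0, 0, 0], [0, 0, 0, 0, 0, 0], [0, 0, 0, 0, 0, 0]], "jaw": 1}}

```text
clock: 3.62
tcp_pos: [0.49, 0.265, 0.1525]
orientation: [0.003, 2.585, 0.003]
contact_force: [0.3, -0.8, -0.1]
grip_width: 0.0129
gripper_force: 29.2
```

Call:
{"op": "step_arm", "data": {"rows": [[0, 0, 0, 0, 0, 0], [0, 0, 0, 0, 0, 0], [0, 0, 0, 0, 0, 0]]}}

```text
clock: 3.87
tcp_pos: [0.4901, 0.265, 0.1525]
orientation: [0.003, 2.585, 0.003]
contact_force: [0.1, -0.2, 2.3]
grip_width: 0.0129
gripper_force: 29.2
```

Call:
{"op": "step_arm", "data": {"rows": [[0, 0, 0.025, 0, 0, 0], [0, 0, 0.05, 0, 0, 0], [0, 0, 0.075, 0, 0, 0], [0, 0, 0.11, 0, 0, 0], [0, 0, 0.15, 0, 0, 0]]}}

```text
clock: 4.28
tcp_pos: [0.4891, 0.2642, 0.2422]
orientation: [0.002, 2.587, 0.001]
contact_force: [0.8, 0.5, -1.1]
grip_width: 0.0127
gripper_force: 29.3
```

Call:
{"op": "step_arm", "data": {"rows": [[0, 0, 0.05, 0, 0, 0], [0, 0, 0.1, 0, 0, 0], [0, 0, 0.1, 0, 0, 0], [0, 0, 0.1, 0, 0, 0]]}}

```text
clock: 4.62
tcp_pos: [0.4904, 0.2654, 0.304]
orientation: [0.005, 2.583, 0.007]
contact_force: [-0.8, -0.2, -0.4]
grip_width: 0.0128
gripper_force: 29.3
```

```bash
python3 - <<'E'
from h import *
o=r.get_obs();print(o['joints'].round(2),o['tcp_pos'].round(4),o['orientation'].round(3),o['grip_width'],o['contact_force'].round(1))
for n in ("wrist","scene","top"):
    im=eyes.grab_frame(n);cv2.imwrite(f"pics/{n}3.png",im[:,:,::-1])
    for s,c,p in comps(blue(im)): print(n,s.tolist(),c.round(1),cv2.fitLine(p.astype(np.float32),cv2.DIST_L2,0,.01,.01)[:2].ravel())
E
```

```text
[-1.18  0.02  0.35  2.14  0.64  0.69  0.3 ] [0.4904 0.2654 0.304 ] [0.005 2.583 0.007] 0.01281048939891619 [-0.8 -0.2 -0.4]
wrist [69, 19, 24, 38, 513] [81.1 38. ] [ 0.09442934 -0.99553156]
wrist [305, 93, 32, 191, 4402] [320.4 196.6] [0.00245865 0.99999696]
wrist [122, 105, 32, 22, 434] [136.7 115.6] [0.99826133 0.05894338]
wrist [52, 140, 32, 26, 434] [ 66.3 152.4] [0.8015032  0.59799045]
scene [446, 122, 5, 8, 24] [447.3 125.5] [ 0.2943102  -0.95570993]
scene [431, 133, 15, 33, 161] [437.3 148.4] [ 0.3241321  -0.94601184]
scene [315, 173, 13, 15, 87] [321.3 181. ] [ 0.648235  -0.7614403]
scene [336, 209, 16, 12, 114] [343.8 214.8] [0.9963297  0.08559822]
scene [281, 221, 23, 15, 216] [292.1 227.8] [ 0.99803025 -0.06273471]
top [334, 163, 22, 16, 173] [345.2 170.4] [0.9936074  0.11289082]
top [283, 181, 17, 12, 102] [290.8 186.5] [ 0.99859315 -0.05302539]
top [174, 204, 14, 7, 61] [181.  207.1] [0.95022655 0.31155974]
top [298, 227, 16, 15, 100] [304.8 232.4] [ 0.5309827  -0.84738266]
```

View pics/wrist3.png

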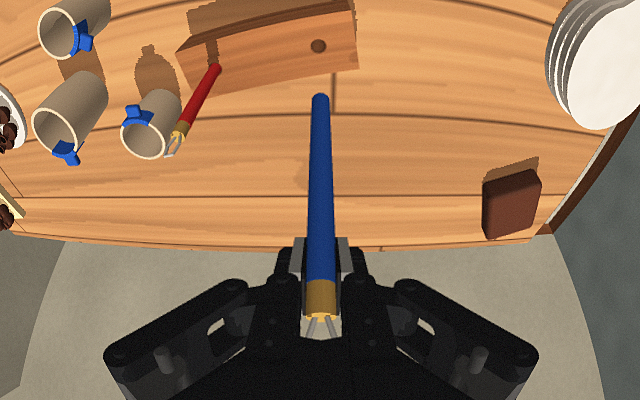

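The tool is held centrally and clear of the hole, with its foot at (320,93). Next I estimate the rod's pose in the gripper and re-measure the jar.

```bash
python3 - <<'E'
from h import *
i=eyes.camera_info("wrist");K=i["mtx"];T=i["tool_from_camera"]
def plane(px,yo=0):
    u=(np.array(px,float)-K[:2,2])/K[0,0];a=np.linalg.norm(u)
    d=T[:3,:3]@np.r_[u/a*np.sin(a),np.cos(a)];c=T[:3,3];return c-d*c[1]/d[1] if abs(d[1])>.05 else (c,d)
def ytri(px): # rays nearly in plane y=0: report as 2D line, meet with circle about the grasp point
    u=(np.array(px,float)-K[:2,2])/K[0,0];a=np.linalg.norm(u)
    d=T[:3,:3]@np.r_[u/a*np.sin(a),np.cos(a)];return T[:3,3],d/np.linalg.norm(d)
for L in (.137,.142,.147):
    g=np.array([0,0,-.005]);c,d=ytri([320.3,93.5]);b=d@(c-g);s=-b+np.sqrt(b*b-((c-g)@(c-g)-L*L));f=c+s*d-g
    s2=-b-np.sqrt(b*b-((c-g)@(c-g)-L*L));f2=c+s2*d-g
    print(L,f.round(4),"angle",np.degrees(np.arctan2(f[0],f[2])).round(1),np.degrees(np.arctan2(f2[0],f2[2])).round(1))
# end of the handle (ferrule edge) row ~282 -> 150 from foot
c,d=ytri([321,281]);print("ferrule edge ray",c.round(4),d.round(3), "at x=-.004:",(c+d*(-.004-c[0])/d[0]).round(4),"x=+.004:",(c+d*(.004-c[0])/d[0]).round(4))
E
```

```text
0.137 [ 0.0818 -0.0005  0.1099] angle 36.7 146.5
0.142 [ 0.082  -0.0005  0.116 ] angle 35.3 147.9
0.147 [ 0.0821 -0.0005  0.1219] angle 34.0 149.2
ferrule edge ray [ 0.0753 -0.0005 -0.1288] [-0.546  0.002  0.838] at x=-.004: [-0.004  -0.0002 -0.0071] x=+.004: [ 0.004  -0.0002 -0.0194]
```

```bash
python3 - <<'E'
from h import *
print(want([.644,-.108,.37],3.4,-3))
E
```

```text
[0.2579, -0.6204, 0.1153, 0.0041, 0.1578, -0.0157]
```

Call:
{"op": "step_arm", "data": {"rows": [[0, 0, 0.05, 0, 0, 0], [0, 0, 0.1, 0, 0, 0], [0, 0, 0.11, 0, 0, 0], [0.02, -0.04, 0.11, 0, 0, 0], [0.04, -0.09, 0.11, 0, 0, 0]]}}

```text
clock: 5.18
tcp_pos: [0.5135, 0.213, 0.3676]
orientation: [-0.004, 2.585, 0.003]
contact_force: [-0.2, -1.0, -1.8]
grip_width: 0.0131
gripper_force: 29.4
```

```bash
python3 - <<'E'
from h import *
print(want([.644,-.108,.37],3.4,-3))
E
```

```text
[0.2175, -0.5351, 0.004, 0.0034, 0.1583, -0.0173]
```

Call:
{"op": "step_arm", "data": {"rows": [[0.02, -0.05, 0.004, 0, 0.03, -0.003], [0.04, -0.1, 0.004, 0.001, 0.06, -0.006], [0.06, -0.16, 0.004, 0.002, 0.09, -0.01], [0.085, -0.21, 0.004, 0.003, 0.125, -0.013], [0.11, -0.27, 0.004, 0.003, 0.158, -0.017]]}}

```text
clock: 5.6
tcp_pos: [0.574, 0.0616, 0.37]
orientation: [0.078, 3.062, -0.003]
contact_force: [1.0, 0.2, -0.3]
grip_width: 0.0129
gripper_force: 29.5
```

Call:
{"op": "step_arm", "data": {"rows": [[0.02, -0.05, 0, 0, 0, 0], [0.04, -0.1, 0, 0, 0, 0], [0.06, -0.16, 0, 0, 0, 0], [0.085, -0.21, 0, 0, 0, 0], [0.107, -0.265, 0, 0, 0, 0]]}}

```text
clock: 6.02
tcp_pos: [0.6391, -0.0994, 0.3681]
orientation: [0.084, 3.061, -0.011]
contact_force: [0.6, 0.7, -0.5]
grip_width: 0.0131
gripper_force: 29.4
```

Call:
{"op": "step_arm", "data": {"rows": [[0, 0, -0.05, 0, 0, 0], [0, 0, -0.1, 0, 0, 0], [0, 0, -0.1, 0, 0, 0], [0, 0, -0.1, 0, 0, 0]]}}

```text
clock: 6.35
tcp_pos: [0.6375, -0.0977, 0.3078]
orientation: [0.084, 3.063, -0.01]
contact_force: [0.5, 0.5, 0.2]
grip_width: 0.0128
gripper_force: 29.5
```

```bash
python3 - <<'E'
from h import *
o=r.get_obs();print(o['joints'].round(2),o['tcp_pos'].round(4),want([.644,-.108,.3],3.4,-3))
w=eyes.grab_frame("wrist");cv2.imwrite("pics/w4.png",w[:,:,::-1])
for s,c,p in comps(blue(w)): print(s.tolist(),c.round(1),wonz(o,c,.105).round(4))
E
```

```text
[-0.51  0.41  0.77  1.66 -0.32  1.12  1.86] [ 0.6375 -0.0977  0.3078] [0.0108, -0.0171, -0.0131, 0.0018, 0.0056, 0.0009]
[409, 58, 39, 26, 447] [428.7  70.9] [[0.5458 0.0211 0.105 ]]
[286, 92, 52, 191, 4898] [318.9 187.1] [[ 0.6716 -0.1026  0.105 ]]
```

View pics/w4.png

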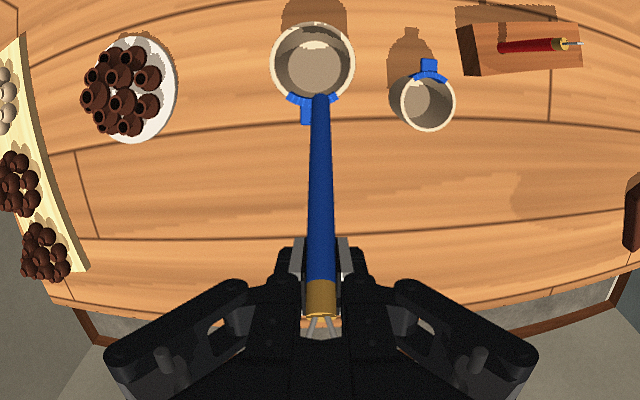

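The view shows the jar rim from (270,66) to (355,62) with its top at (314,22), the lug at (305,113), and the tool's foot just above the blue rim at (320,96). I cast those rim points onto the rim plane.

```bash
python3 - <<'E'
from h import *
from scipy.optimize import least_squares
o=r.get_obs()
im=cv2.imread("pics/w4.png")[:,:,::-1]
g=cv2.GaussianBlur(im,(3,3),0)
m=cv2.inRange(cv2.cvtColor(g,cv2.COLOR_RGB2HSV),(0,0,165),(40,70,255));m[:, :262]=0;m[:,365:]=0;m[110:]=0
p=np.argwhere(m)[:,::-1];q=wonz(o,p,.105)[:,:2]
f=least_squares(lambda v:np.hypot(*(q-v[:2]).T)-v[2],[.53,-.1,.042],loss="soft_l1",f_scale=.003);print(len(p),f.x.round(4))
q=wonz(o,[[270,66],[355,62],[314,22]],.105)[:,:2];s=np.linalg.solve(np.c_[2*q,np.ones(3)],(q**2).sum(1));print(s[:2],np.sqrt(s[2]+s[:2]@s[:2]))
b=np.argwhere(blue(im)[95:130,280:345]);print("lug tip",wonz(o,[305.5,123.5],.102).round(4))
E
```

```text
738 [ 0.5415 -0.1031  0.0409]
[ 0.53795774 -0.10208353] 0.04395077545929834
lug tip [[ 0.6022 -0.1132  0.102 ]]
```

```bash
python3 -c "
from h import *
o=r.get_obs();print(o['tcp_pos'],o['qvel'].round(3));print(want([.6473,-.1084,.256],3.4,-3),want([.6135,-.1066,.194],3.4,-3))"
```

```text
[ 0.63867966 -0.09785234  0.3100338 ] [-0.008 -0.028  0.015 -0.037  0.002  0.     0.002]
[0.0144, -0.0176, -0.0901, 0.0018, 0.0069, 0.0007] [-0.042, -0.0146, -0.1934, 0.0018, 0.0069, 0.0007]
```

Call:
{"op": "step_arm", "data": {"rows": [[0.014, -0.018, 0, 0.002, 0.007, 0.001], [0.014, -0.018, -0.05, 0.002, 0.007, 0.001], [0.014, -0.018, -0.09, 0.002, 0.007, 0.001], [0.014, -0.018, -0.09, 0.002, 0.007, 0.001], [0.014, -0.018, -0.09, 0.002, 0.007, 0.001]]}}

```text
clock: 6.82
tcp_pos: [0.6474, -0.1084, 0.2572]
orientation: [0.078, 3.08, -0.0]
contact_force: [-0.9, -0.4, 0.4]
grip_width: 0.0131
gripper_force: 29.5
```

```bash
python3 - <<'E'
from h import *
eyes.grab_frame("scene");o=r.get_obs();print(o['tcp_pos'],o['qvel'].round(3));print(want([.6473,-.1084,.256],3.4,-3),want([.6135,-.1066,.194],3.4,-3))
E
```

```text
[ 0.64818492 -0.10878448  0.25846599] [ 0.    -0.014  0.012 -0.016 -0.002 -0.004  0.001]
[-0.0015, 0.0006, -0.0041, -0.0003, 0.0012, -0.0004] [-0.0578, 0.0036, -0.1074, -0.0003, 0.0012, -0.0004]
```

Call:
{"op": "step_arm", "data": {"rows": [[-0.012, 0.001, -0.021, 0, 0.001, 0], [-0.023, 0.002, -0.043, 0, 0.001, 0], [-0.035, 0.002, -0.065, 0, 0.001, 0], [-0.046, 0.003, -0.086, 0, 0.001, 0], [-0.058, 0.003, -0.107, 0, 0.001, 0]]}}

```text
clock: 7.28
tcp_pos: [0.614, -0.1071, 0.1946]
orientation: [0.079, 3.078, -0.0]
contact_force: [0.4, 0.9, -0.7]
grip_width: 0.0128
gripper_force: 29.5
```

```bash
python3 - <<'E'
from h import *
s=eyes.grab_frame("scene");t=eyes.grab_frame("top");o=r.get_obs();w=eyes.grab_frame("wrist");print(o['tcp_pos'],o['contact_force']);print(want([.6135,-.1066,.194],3.4,-3),want([.5785,-.1048,.1309],3.4,-3))
a=cv2.resize(w[0:220,200:440],(480,440));b=cv2.resize(s[150:260,250:330],(320,440),interpolation=cv2.INTER_CUBIC)
cv2.imwrite("pics/m5.png",np.hstack([a,b])[:,:,::-1])
E
```

```text
[ 0.611874   -0.10698278  0.19292293] [-0.66855641 -0.7320207   0.09761248]
[0.0006, 0.0009, 0.0001, -0.0005, 0.0001, -0.0003] [-0.0577, 0.0039, -0.105, -0.0005, 0.0001, -0.0003]
```

View pics/m5.png

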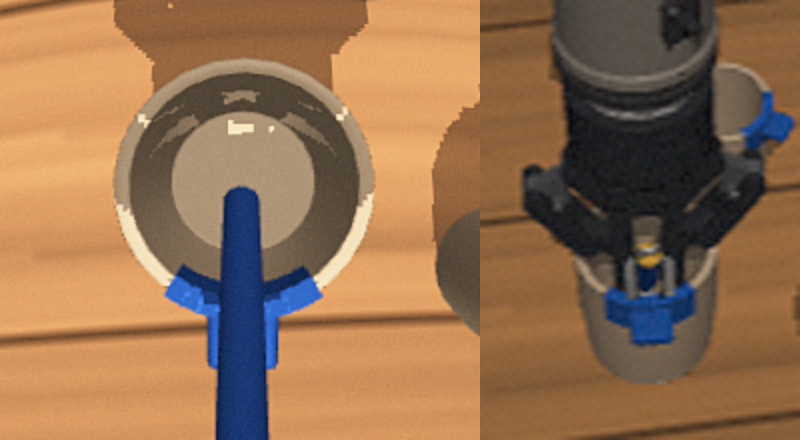

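The foot is inside the mouth at crop (242,190), centred on the lug at (242,340), and touches nothing. I refit the rim from this close view before going down.

```bash
python3 - <<'E'
from h import *
o=r.get_obs()
for e in ([[257.5,90],[387,90],[322.5,29.5]],[[265,90],[380,90],[322.5,36.5]]):
    q=wonz(o,e,.105)[:,:2];s=np.linalg.solve(np.c_[2*q,np.ones(3)],(q**2).sum(1));print(s[:2],np.sqrt(s[2]+s[:2]@s[:2]))
print(o['tcp_pos'],"lug tip",wonz(o,[321,184],.102)[0])
E
```

```text
[ 0.53713968 -0.1022148 ] 0.044428041355011993
[ 0.53700676 -0.10204808] 0.03934145695319642
[ 0.61311324 -0.10713505  0.1939124 ] lug tip [ 0.60274492 -0.10645298  0.102     ]
```

Call:
{"op": "step_arm", "data": {"rows": [[-0.01, 0.001, -0.018, 0, 0, 0], [-0.019, 0.001, -0.036, 0, 0, 0], [-0.028, 0.002, -0.054, 0, 0, 0], [-0.038, 0.003, -0.072, 0, 0, 0], [-0.047, 0.004, -0.09, 0, 0, 0]]}}

```text
clock: 7.85
tcp_pos: [0.5863, -0.1049, 0.1402]
orientation: [0.079, 3.079, -0.0]
contact_force: [0.4, -0.4, -1.2]
grip_width: 0.0127
gripper_force: 29.5
```

Call:
{"op": "step_arm", "data": {"rows": [[0, 0, 0, 0, 0, 0], [0, 0, 0, 0, 0, 0], [0, 0, 0, 0, 0, 0], [0, 0, 0, 0, 0, 0], [0, 0, 0, 0, 0, 0]]}}

```text
clock: 8.27
tcp_pos: [0.5853, -0.1049, 0.1392]
orientation: [0.079, 3.081, -0.0]
contact_force: [-0.0, 0.5, -0.6]
grip_width: 0.0129
gripper_force: 29.5
```

```bash
python3 -c "
from h import *
o=r.get_obs();print(o['tcp_pos'],o['contact_force'],o['moment'].round(2));print(want([.580,-.1047,.1309],3.4,-3))"
```

```text
[ 0.58529482 -0.10490622  0.13923878] [-0.00180493  0.53113115 -0.55640476] [-0.06  0.   -0.02]
[-0.0088, 0.0003, -0.0139, -0.0004, 0.0001, -0.0003]
```

Call:
{"op": "step_arm", "data": {"rows": [[-0.003, 0, -0.005, 0, 0, 0], [-0.006, 0, -0.009, 0, 0, 0], [-0.007, 0, -0.011, 0, 0, 0], [-0.007, 0, -0.011, 0, 0, 0], [-0.007, 0, -0.011, 0, 0, 0]]}}

```text
clock: 8.68
tcp_pos: [0.5798, -0.1048, 0.1314]
orientation: [0.08, 3.083, -0.0]
contact_force: [0.1, -0.0, -0.8]
grip_width: 0.0133
gripper_force: 29.5
```

Call:
{"op": "step_arm", "data": {"rows": [[-0.001, 0, -0.001, 0, 0, 0], [-0.001, 0, -0.002, 0, 0, 0], [-0.001, 0, -0.003, 0, 0, 0], [-0.001, 0, -0.003, 0, 0, 0], [-0.001, 0, -0.003, 0, 0, 0]]}}

```text
clock: 9.1
tcp_pos: [0.5794, -0.1048, 0.1298]
orientation: [0.08, 3.083, -0.0]
contact_force: [0.1, 0.1, -0.6]
grip_width: 0.013
gripper_force: 29.5
```

Call:
{"op": "step_arm", "data": {"rows": [[0, 0, -0.001, 0, 0, 0], [0, 0, -0.002, 0, 0, 0], [0, 0, -0.003, 0, 0, 0], [0, 0, -0.003, 0, 0, 0]]}}

```text
clock: 9.43
tcp_pos: [0.5801, -0.1049, 0.1284]
orientation: [0.08, 3.081, -0.0]
contact_force: [1.5, 0.4, 2.9]
grip_width: 0.0129
gripper_force: 29.7
```

Call:
{"op": "step_arm", "data": {"rows": [[0, 0, -0.001, 0, 0, 0], [0, 0, -0.002, 0, 0, 0], [0, 0, -0.002, 0, 0, 0], [0, 0, -0.002, 0, 0, 0]]}}

```text
clock: 9.77
tcp_pos: [0.5808, -0.105, 0.1277]
orientation: [0.08, 3.08, -0.001]
contact_force: [3.0, 0.6, 6.2]
grip_width: 0.0128
gripper_force: 30.0
```

The foot is on the floor, with about 6 N upward. I ease off slightly and tilt about the foot toward the blue rim.

Call:
{"op": "step_arm", "data": {"rows": [[0, 0, 0.002, 0, 0, 0], [0.003, 0, 0.001, 0, 0.005, 0], [0.005, 0, -0.001, 0, 0.009, 0], [0.005, 0, -0.001, 0, 0.009, 0], [0.005, 0, -0.001, 0, 0.009, 0]]}}

```text
clock: 10.18
tcp_pos: [0.5833, -0.1048, 0.1263]
orientation: [0.08, 3.11, -0.002]
contact_force: [2.3, 0.8, 5.3]
grip_width: 0.0129
gripper_force: 29.9
```

Call:
{"op": "step_arm", "data": {"rows": [[0.001, 0, -0.001, 0, 0.002, 0], [0.003, 0, -0.002, 0, 0.005, 0], [0.003, 0, -0.002, 0, 0.005, 0], [0.003, 0, -0.002, 0, 0.005, 0]]}}

```text
clock: 10.52
tcp_pos: [0.5848, -0.1049, 0.1253]
orientation: [0.081, 3.126, -0.002]
contact_force: [1.7, 1.0, 7.0]
grip_width: 0.0127
gripper_force: 29.9
```

Call:
{"op": "step_arm", "data": {"rows": [[0, 0, 0.001, 0, 0, 0], [0, 0, 0.002, 0, 0, 0], [0, 0, 0.002, 0, 0, 0]]}}

```text
clock: 10.77
tcp_pos: [0.5834, -0.1047, 0.1258]
orientation: [0.081, 3.128, -0.002]
contact_force: [0.3, 0.1, 1.6]
grip_width: 0.0131
gripper_force: 29.6
```

Call:
{"op": "step_arm", "data": {"rows": [[0, 0, 0, 0, 0, 0], [0, 0, 0, 0, 0, 0], [0, 0, 0, 0, 0, 0], [0, 0, 0, 0, 0, 0], [0, 0, 0, 0, 0, 0]], "jaw": 0.6}}

```text
clock: 11.18
tcp_pos: [0.5839, -0.1047, 0.126]
orientation: [0.081, 3.127, -0.002]
contact_force: [0.4, 0.0, 0.6]
grip_width: 0.0344
gripper_force: 0.0
```

```bash
python3 - <<'E'
from h import *
s=eyes.grab_frame("scene");o=r.get_obs();w=eyes.grab_frame("wrist");print(o['tcp_pos'],o['contact_force'],o['grip_width'])
a=cv2.resize(w[0:400,180:460],(420,600));b=cv2.resize(s[150:260,255:325],(380,600),interpolation=cv2.INTER_CUBIC)
cv2.imwrite("pics/m6.png",np.hstack([a,b])[:,:,::-1])
E
```

```text
[ 0.58401783 -0.10478283  0.12604906] [-0.01879303  0.63545914  0.25048338] 0.034528293887377874
```

View pics/m6.png

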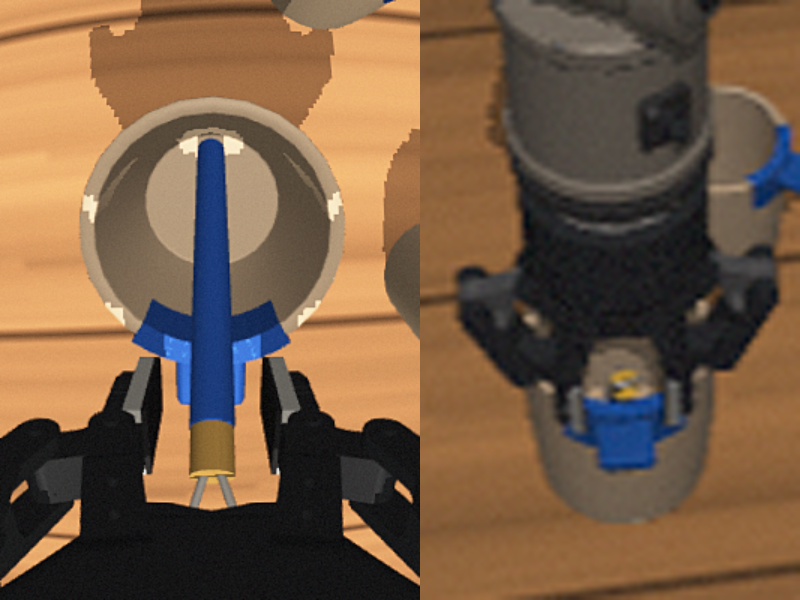

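The tool is released: the foot sits at the far floor corner (crop (210,145)), and the shaft rests centrally on the blue rim over the lug. I open fully and retreat straight up.

Call:
{"op": "step_arm", "data": {"rows": [[0, 0, 0, 0, 0, 0], [0, 0, 0, 0, 0, 0], [0, 0, 0, 0, 0, 0], [0, 0, 0.005, 0, 0, 0], [0, 0, 0.015, 0, 0, 0]], "jaw": 0.1}}

```text
clock: 11.7
tcp_pos: [0.5837, -0.1047, 0.135]
orientation: [0.081, 3.128, -0.002]
contact_force: [-0.4, 0.1, -0.2]
grip_width: 0.0773
gripper_force: 0.0
```

Call:
{"op": "step_arm", "data": {"rows": [[0, 0, 0.03, 0, 0, 0], [0, 0, 0.06, 0, 0, 0], [0, 0, 0.1, 0, 0, 0], [0, 0, 0.15, 0, 0, 0], [0, 0, 0.2, 0, 0, 0]]}}

```text
clock: 12.12
tcp_pos: [0.5838, -0.105, 0.2567]
orientation: [0.082, 3.127, -0.002]
contact_force: [0.5, -0.7, 0.1]
grip_width: 0.0767
gripper_force: 0.0
```

Call:
{"op": "step_arm", "data": {"rows": [[-0.05, 0.03, 0.03, 0, 0, 0], [-0.1, 0.1, 0.05, 0, 0, 0], [-0.1, 0.17, 0.05, 0, 0, 0], [-0.1, 0.23, 0.05, 0, 0, 0], [-0.1, 0.3, 0.05, 0, 0, 0]]}}

```text
clock: 12.53
tcp_pos: [0.5236, 0.0721, 0.2866]
orientation: [0.083, 3.125, 0.001]
contact_force: [1.6, 0.5, -1.3]
grip_width: 0.077
gripper_force: 0.0
```

Call:
{"op": "step_arm", "data": {"rows": [[0, 0, 0, 0, 0, 0], [0, 0, 0, 0, 0, 0], [0, 0, 0, 0, 0, 0], [0, 0, 0, 0, 0, 0], [0, 0, 0, 0, 0, 0]]}}

```text
clock: 12.95
tcp_pos: [0.5243, 0.069, 0.2854]
orientation: [0.086, 3.127, -0.002]
contact_force: [-0.2, 0.2, 0.4]
grip_width: 0.0769
gripper_force: 0.0
```

```bash
python3 - <<'E'
from h import *
s=eyes.grab_frame("scene");t=eyes.grab_frame("top")
a=cv2.resize(s[140:290,240:450],(800,300*2-30))[:,:];a=cv2.resize(a,(420,300));b=cv2.resize(t[130:260,170:480],(715,300))
cv2.imwrite("pics/m7.png",np.vstack([cv2.copyMakeBorder(a,0,0,0,295,cv2.BORDER_CONSTANT),b])[:,:,::-1])
for n,im in (("top",t),("scene",s)):
    for q,c,p in comps(blue(im)): print(n,q.tolist(),c.round(1))
E
```

```text
top [334, 163, 22, 42, 274] [344.1 180. ]
top [287, 188, 8, 5, 29] [290.4 190.4]
top [298, 227, 16, 15, 99] [304.8 232.4]
scene [315, 173, 13, 15, 87] [321.3 181. ]
scene [336, 209, 16, 12, 114] [343.8 214.8]
scene [281, 221, 23, 15, 218] [292.1 227.8]
```

View pics/m7.png

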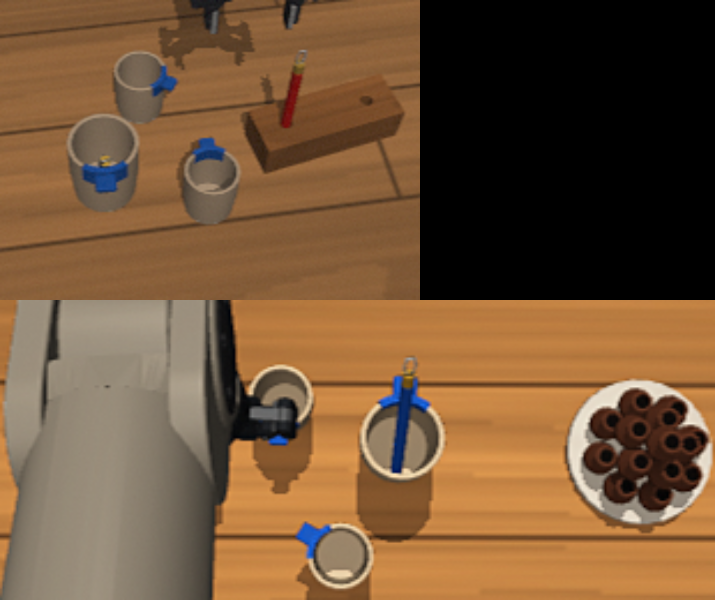

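The tool leans on the blue rim with its loop out over the lug. The jar has not moved: its blue patch is still at scene (292.1,227.8). The red tool and the pots are undisturbed, so I hand in.

```bash
python3 -c "
from bench import r
print(r.hand_in())"
```

```text
the job is handed in; nothing more can be done
None
```

The job is handed in: the blue tool stands foot-down in the largest jar, leaning on the blue rim with its loop end over the lug, and the jar, red tool and unfired pots look unmoved in the last pictures; no verdict came back.

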